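Tip the vial box onto its feet and push it flush to the stop rail

ROBOT

A 6-joint arm with a two-finger parallel gripper is mounted at the origin on the work surface. World frame = base frame: x ahead of the robot, y to its left, z up, the work surface at z = 0. Lengths are in mm, angles in rad, forces in N, time in s.
With the tool pointing down it reaches from about 275 to 750 mm from the base axis. Payload 10.2 kg.
Tool frame: the origin (TCP) lies between the finger pads; the fingertips stand 8 mm ahead of it and the grasp point (between the pads) lies 11 mm behind it; z points along the fingers, y is the line along which they close (so a half turn about z gives the same grasp; the last joint's range is limited). The gripper opens to 85 mm and grips with 20 to 120 N. Pads are 22 mm wide; open, the fingers measure 114 mm over their backs; the gripper's body (76 mm by 85 mm) begins 54 mm behind the grasp point. The pads swing forward as they close: fully open they stand 13 mm farther back than shut.
Start: joints at [0.912, 0.313, 1.498, -0, 1.331, -0.223], TCP at [221.634, 475.93, 239.294] pointing down, gripper open.
Joint ranges: [-2.94, 2.94], [-0.97, 2.17], [0.19, 2.56], [-1.23, 4.37], [0.02, 3.11], [-2.88, 2.88]. Speed limits (rad/s): [2.39, 2.39, 3.01, 3.14, 3.14, 3.14].

INTERFACE

Orientations are given as a unit quaternion [w, x, y, z].
In Python, from rig import * gives the robot as it stands.
- The arm moves only by the shell command python3 -m handwheel 'ROWS' [FORCE]. ROWS is JSON, a list that holds one entry, the list of rows, each a list of 7 numbers: the shift along the world's x, y, z in mm, then the turn, a rotation vector about the world's x, y, z in degrees, then the opening, from -1 (shut) to 1 (fully open). A call has 1 to 8 rows; each row shifts and turns the commanded pose from where the row before left it; what a row does not reach is not made up. A row lasts 1/8 s, in which the tool goes at most 62.5 mm and 10.7 degrees, less where a joint would pass 70% of its speed; a pose out of reach is approached as far as the arm can. A call is refused whole if a number of a shift passes 62.5 or a number of a turn 10.7, either way. A call with a gripper value outside its range is refused whole. The fingers move at their own pace and stop on an object; FORCE is the grip in N (left out, the last holds). Time passes only in rows, so rows that do not move let the fingers close. It gives the time, the measured TCP pose, the force, the opening and the grip force at its end, in the units of the state.
- sense(): the state, without advancing time (a new reading comes with each control period).
- capture(name): name is "scene" or "side" or "wrist"; returns a dict with "image" (384x512x3 uint8, red, green, blue), "fx", "fy", "cx", "cy" (pixels), "rvec" (rotation vector, rad) and "tvec" (3), from world to camera coordinates, as OpenCV has them; the wrist camera has in their place "hand_eye" (4x4, takes a point from camera to tool coordinates, whose origin is the TCP and whose axes are the flange's). Camera axes: x right, y down, z forward; pixel columns grow to the right and rows downward; lengths in mm; the calibration is good to about 2 mm. A picture is of the moment at which its call begins: read the wrist's pose just before it. There is no depth.
- finish_job(): hands the job in; it is judged then, once.
The state is a dict: "time_s": time; "joints": joint angles; "dq": joint speeds; "tau": joint torques, N m; "eef_pos": TCP position; "ee_rot": TCP orientation; "force": force on the tool from outside, world axes, zero at the start; "wrist_torque": the same for the moment, N m; "grip_width": opening from 0.0 (shut) to 1.0 (fully open); "grip_force": force on a finger pad.
Only numpy, scipy, OpenCV 4.12 (cv2) and the standard library are available. Lean on these libraries where they do the work, as an engineer would, in place of code of your own. Each camera call takes 0.05 s, during which the arm holds its last target. There are 200 camera calls.

TASK

The empty vial box has been left standing on its end on the lab bench. By pushing only, tip it over towards the stop rail so that it lies on its feet with the grey lid up, short of the rail; then push it along the bench until its leading face sits flush against the rail. Do not lift or carry the box, and leave everything else on the bench where it stands.

Things in the scene. Friction and masses are not known exactly. Their poses are not given: they have to be found in the camera images.
- vial_box: Closed empty vial box, loose, 0.25-0.5 kg: white tray with four flat black feet on its base face, grey lid with white panel. 50 (x) by 120 (y) by 130 mm (z). Starts standing on a 50 x 120 end. Origin: centre of that end. z: along the length, up at the start. x: out of the base face, level, facing the rail within 12 degrees at the start. Base face at x = +25 mm, lid face at -25 mm.
- box_center (a point): The middle of the vial box, 65 mm along its z from its origin: 65 mm high standing, 25 mm lying on its feet. Pushed near the top of the lid face, the standing box pivots on the lower edge of its base face without sliding and, past about 21 degrees, falls onto its feet by itself.
- box_top (a point): Centre of the vial box's 50 x 120 mm end face that is uppermost at the start, 130 mm along its z from its origin. Once the box lies on its feet (z towards the rail, x down, 50 mm high) this is the leading face, some 35 to 95 mm short of the rail.
- rail: Stop rail: straight aluminium bar fixed to the bench, 260 mm long (its y), 22 mm deep (its x), 28 mm high, z up. Origin: middle of its front face (towards the vial box), at bench height. Its x points away from the box: push the box along it; it is flush when its leading face is at the rail's x = 0. A box that meets it askew is squared by pushing on the lagging half of its rear face.
- reagent_bottle: Bystander, loose: glass bottle with yellow cap, diameter 68 mm, 150 mm high; origin under its centre, z up.
- amber_vial: Bystander, loose: small amber vial with black cap, diameter 26 mm, 50 mm high; origin under its centre, z up.
- clear_vial: Bystander, loose: small clear vial with black cap, diameter 26 mm, 50 mm high; origin under its centre, z up.
- beaker: Bystander, loose: open glass beaker, diameter 66 mm, 85 mm high; origin under its centre, z up.
- dish: Bystander, loose: flat white dish, diameter 90 mm, 16 mm high; origin under its centre, z up.
- mouse: Bystander, loose: black computer mouse 100 x 58 x 32 mm; origin under its centre, z up.
- tube_rack: Bystander, loose: empty white tube rack block 70 x 150 x 40 mm (x, y, z) with eight holes; origin under its centre, z up.
Mind the look-alikes: they are no part of the job. What is shaped like the vial_box but pink or yellow is not meant.

How it is judged:
By the outcome, as a careful person would: the job done as asked, in the order asked, and still so for the second after the job is handed in, with the robot touching nothing.
It also fails if it takes over 72 s, if anything falls off the work surface, if the arm or the gripper's body presses on something with over 40 N, if the wrist force passes 120 N, or if a joint passes its speed limit or range.

## Working session

There is one attempt and no reset: what is moved stays moved. The work goes in short steps, Python scripts to look and compute and a shell command to move; the robot and the scene stay as the last step left them, time stands still between calls to the robot, and variables do not carry over. Pictures are saved under pics/ and viewed, at most 13 in all, crops included, and the job is handed in when it is done.

```bash
mkdir -p pics; ls; python3 - <<'E'
from rig import *
import cv2,pickle
s=sense();print(s)
d={}
for n in("scene","side"):
    c=capture(n);d[n]=c;cv2.imwrite(f"pics/{n}0.png",c["image"][:,:,::-1]);print(n,c["fx"],c["cx"],c["rvec"],c["tvec"])
pickle.dump(d,open("c0.pkl","wb"))
E
```

```text
pics
{'time_s': 0.0, 'joints': array([ 9.11605854e-01,  3.13455589e-01,  1.49846136e+00,  8.42600290e-06,
        1.33100252e+00, -2.23385365e-01]), 'dq': array([-0.00028686,  0.001289  , -0.00043085,  0.00030784,  0.00011822,
        0.00154028]), 'tau': array([-1.34139569e-03, -4.12260926e+01, -2.59744745e+01, -2.37601716e-04,
        4.01241836e-03, -1.84146040e-05]), 'eef_pos': array([221.46520501, 475.72009542, 238.72307318]), 'ee_rot': array([-2.87044205e-04,  2.16183184e-01,  9.76352596e-01, -5.98107338e-04]), 'force': array([-0.05863587,  0.24584832,  0.06867832]), 'wrist_torque': array([0.01624863, 0.02700137, 0.04982456]), 'grip_force': 0.0, 'grip_width': 0.9928312457337126}
scene 385.1000761494999 254.77214271774972 [ 2.10685844  0.69960789 -0.35547618] [-491.77560961 -108.20248266 1589.1318241 ]
side 466.6960392107804 258.67656225186755 [ 2.40640699 -0.31574568  0.13894138] [-566.83480667  186.02924966 1335.30434157]
```

View pics/scene0.png

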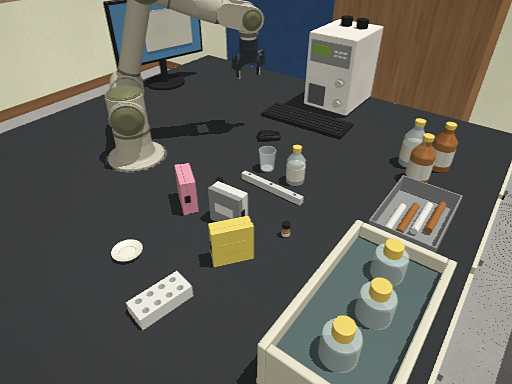

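View pics/side0.png

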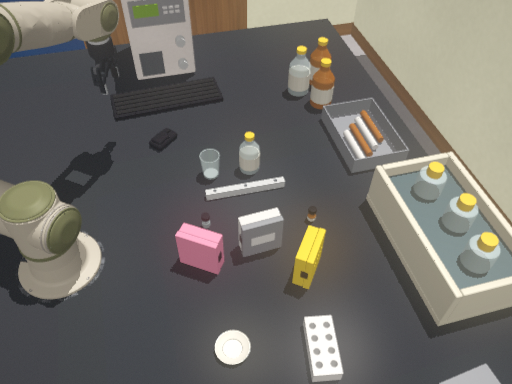

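The box candidates are white/grey at scene (228,203) / side (260,233), pink at (187,188) / (200,250), and yellow at (231,240) / (310,257). Only the white/grey one matches the described grey lid with white panel. I'll confirm it in one enlarged crop and measure there.

```bash
cat > h.py <<'E'
import numpy as np,cv2,pickle
def cam(c):
    K=np.array([[c["fx"],0,c["cx"]],[0,c["fy"],c["cy"]],[0,0,1.]]);R=cv2.Rodrigues(np.array(c["rvec"],float))[0];return K,R,np.array(c["tvec"],float).ravel()
def ray(c,uv,z):
    K,R,t=cam(c);o=-R.T@t;d=R.T@np.linalg.inv(K)@[uv[0],uv[1],1];return o+d*(z-o[2])/d[2]
def proj(c,P):
    K,R,t=cam(c);return cv2.projectPoints(np.array(P,float).reshape(-1,3),cv2.Rodrigues(R)[0],t,K,None)[0].reshape(-1,2)
def tri(c1,p1,c2,p2):
    P=[K@np.c_[R,t] for K,R,t in map(cam,(c1,c2))];X=cv2.triangulatePoints(P[0],P[1],np.array(p1,float),np.array(p2,float)).ravel();return X[:3]/X[3]
E
python3 - <<'E'
from h import *
d=pickle.load(open("c0.pkl","rb"))
a=d["scene"]["image"][155:255,160:310];b=d["side"]["image"][165:290,170:330]
a=cv2.resize(a,None,fx=5,fy=5,interpolation=cv2.INTER_CUBIC)
b=cv2.resize(b,None,fx=5,fy=5,interpolation=cv2.INTER_CUBIC)
cv2.imwrite("pics/a.png",a[:,:,::-1]);cv2.imwrite("pics/b.png",cv2.resize(b,(800,625))[:600,:,::-1])
E
```

```text
(no output)
```

View pics/a.png

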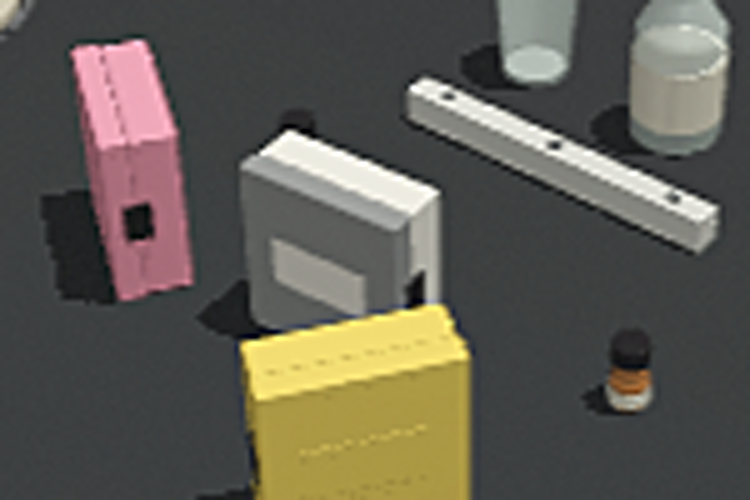

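View pics/b.png

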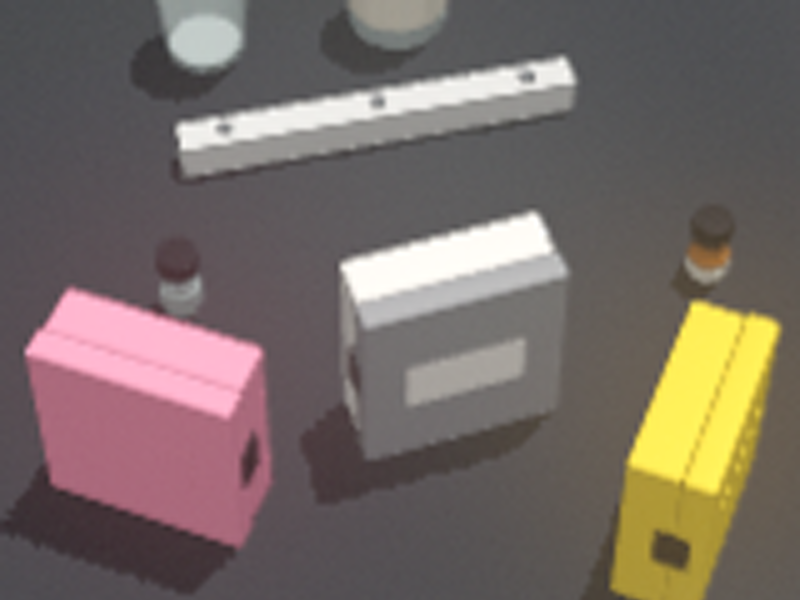

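The crops confirm that the white/grey box has its grey lid with white panel facing away from the rail. Next I'll measure the box's top corners and the rail edges.

```bash
python3 - <<'E'
from h import *
np.set_printoptions(precision=1,suppress=True)
d=pickle.load(open("c0.pkl","rb"));S,D=d["scene"],d["side"]
s=lambda u,v:(160+u/5-.4,155+v/5-.4)
e=lambda u,v:(170+u/5-.4,165+v/5-.4)
print("rail side ftL,ftR,btL,btR,fbL,fbR",*[ray(D,e(*p),z) for p,z in [((182,152),28),((573,85),28),((177,124),28),((566,57),28),((184,180),0),((574,108),0)]],sep="\n")
print("rail scene ftL ftR btL btR fbL",*[ray(S,s(*p),z) for p,z in [((408,90),28),((700,228),28),((427,77),28),((718,208),28),((410,120),0),((698,252),0)]],sep="\n")
print("box side base L,R lid L,R lidbot",*[ray(D,e(*p),z) for p,z in [((341,265),130),((537,212),130),((365,327),130),((568,270),130),((370,458),0),((555,410),0)]],sep="\n")
print("box scene base L,R lid L,R",*[ray(S,s(*p),z) for p,z in [((290,130),130),((440,190),130),((243,167),130),((405,230),130)]],sep="\n")
print("tri baseL",tri(S,s(290,130),D,e(341,265)),"baseR",tri(S,s(440,190),D,e(537,212)))
print("pink near/ yellow",*[ray(D,e(*p),z) for p,z in [((73,290),130),((263,348),130),((230,415),130),((28,352),130),((695,302),130),((630,465),130),((778,322),130),((715,490),130),((178,250),50),((712,215),50)]],sep="\n")
E
```

```text
rail side ftL,ftR,btL,btR,fbL,fbR
[449.2 127.8  28. ]
[706.6 121.5  28. ]
[450.7 152.2  28. ]
[709.7 146.9  28. ]
[448.7 128.8   0. ]
[710.4 126.1   0. ]
rail scene ftL ftR btL btR fbL
[456.6 125.7  28. ]
[716.2 115.5  28. ]
[457.3 147.8  28. ]
[714.7 141.6  28. ]
[456.9 126.9   0. ]
[712.2 123.1   0. ]
box side base L,R lid L,R lidbot
[507.6 -67.  130. ]
[623.5 -57.6 130. ]
[ 510.  -112.1  130. ]
[ 628. -102.  130.]
[ 512.2 -109.3    0. ]
[ 626.7 -104.     0. ]
box scene base L,R lid L,R
[517.3 -68.3 130. ]
[631.2 -60.6 130. ]
[ 519.8 -115.   130. ]
[ 638.2 -103.6  130. ]
tri baseL [509.1 -59.9 121.3] baseR [625.3 -52.6 123. ]
pink near/ yellow
[361.9 -47.2 130. ]
[ 453.8 -112.   130. ]
[ 427.8 -150.3  130. ]
[331.9 -82.9 130. ]
[ 688.6 -140.9  130. ]
[ 620.7 -233.3  130. ]
[ 727.7 -165.3  130. ]
[ 658.1 -258.9  130. ]
[429.6  31.7  50. ]
[748.9 -23.   50. ]
```

```bash
python3 -m handwheel '[[[22,-40,0,0,0,-7.6,0],[22,-40,0,0,0,-7.6,0],[22,-40,0,0,0,-7.6,0],[22,-40,0,0,0,-7.6,0],[22,-40,0,0,0,-7.6,0],[22,-40,0,0,0,-7.6,0],[22,-40,0,0,0,-7.6,0],[22,-40,0,0,0,-7.6,0]]]'; python3 -m handwheel '[[[22,-40,0,0,0,0,0],[22,-40,0,0,0,0,0],[22,-40,0,0,0,0,0],[22,-40,0,0,0,0,0],[22,-40,0,0,0,0,0],[22,-40,0,0,0,0,0],[22,-40,0,0,0,0,0],[22,-40,0,0,0,0,0]]]'
```

```text
time_s: 1.1
eef_pos: [398.0, 154.5, 239.2]
ee_rot: [-0.0, 0.682, 0.731, -0.0]
force: [0.3, -0.2, 0.1]
grip_width: 0.506
grip_force: 0.0
time_s: 2.1
eef_pos: [574.1, -165.4, 238.9]
ee_rot: [-0.0, 0.681, 0.733, -0.0]
force: [0.3, -0.3, 0.4]
grip_width: 0.503
grip_force: 0.0
```

```bash
python3 -m handwheel '[[[0,0,-20,0,0,0,0],[0,0,-25,0,0,0,0],[0,0,-25,0,0,0,0],[0,0,-25,0,0,0,0],[0,0,-25,0,0,0,0],[0,0,-11,0,0,0,0],[0,0,0,0,0,0,0]]]'; python3 - <<'E'
from h import *
from rig import *
d={}
o=[]
for n in("scene","side"):
    c=capture(n);d[n]=c
a=cv2.resize(d["scene"]["image"][130:260,150:310],(400,325));b=cv2.resize(d["side"]["image"][155:285,170:330],(400,325))
cv2.imwrite("pics/1.png",np.hstack([a,b])[:,:,::-1])
E
```

```text
time_s: 2.98
eef_pos: [573.5, -164.0, 107.9]
ee_rot: [-0.001, 0.681, 0.733, -0.0]
force: [-0.4, 0.3, -0.5]
grip_width: 0.503
grip_force: 0.0
```

View pics/1.png

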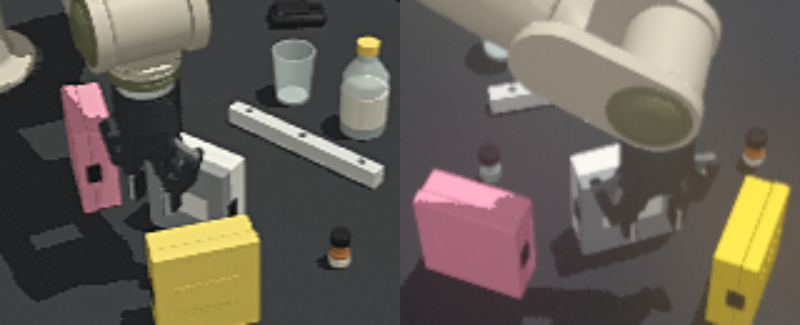

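The fingers are behind the lid face: tips at about (133,200) and (157,210) in the left panel, and (615,228) and (672,225) in the right. I'll calibrate the camera offset from them.

```bash
python3 - <<'E'
from h import *
d=pickle.load(open("c0.pkl","rb"));S,D=d["scene"],d["side"]
print(ray(D,(170+243*.4,155+227*.4),104),ray(S,(150+145*.4,130+205*.4),104))
P=[[573.5,-164,104]]
print(proj(D,P),proj(S,P))
E
python3 -m handwheel '[[[-1,12,0,0,0,0,0],[-1,12,0,0,0,0,0],[0,5,0,0,0,0,0],[0,5,0,0,0,0,0],[-1,4,0,0,0,0,0],[0,4,0,0,0,0,0]]]'
```

```text
[ 565.82923454 -161.40906578  104.        ] [ 573.99977057 -178.11488801  104.        ]
[[270.19734452 245.97138053]] [[211.08883997 209.4527027 ]]
time_s: 3.82
eef_pos: [570.6, -121.9, 108.3]
ee_rot: [-0.0, 0.681, 0.733, -0.0]
force: [-0.0, -0.1, -0.3]
grip_width: 0.504
grip_force: 0.0
```

```bash
python3 -m handwheel '[[[6,0,0,0,0,0,0],[0,4,0,0,0,0,0],[0,4,0,0,0,0,0],[-1,5,0,0,0,0,0],[0,5,0,0,0,0,0],[0,5,0,0,0,0,0]]]';python3 -m handwheel '[[[-1,4,0,0,0,0,0],[0,4,0,0,0,0,0],[0,0,0,0,0,0,0]]]'; python3 - <<'E'
from h import *
from rig import *
d={}
for n in("scene","side"):
    c=capture(n);d[n]=c
a=cv2.resize(d["scene"]["image"][130:260,150:310],(400,325));b=cv2.resize(d["side"]["image"][155:285,170:330],(400,325))
cv2.imwrite("pics/2.png",np.hstack([a,b])[:,:,::-1])
E
```

```text
time_s: 4.58
eef_pos: [575.6, -98.6, 108.3]
ee_rot: [-0.0, 0.68, 0.733, 0.0]
force: [0.6, -0.5, 0.7]
grip_width: 0.502
grip_force: 0.4
time_s: 4.95
eef_pos: [574.5, -90.7, 108.2]
ee_rot: [-0.0, 0.68, 0.733, -0.0]
force: [0.2, -0.3, -0.1]
grip_width: 0.501
grip_force: 0.0
```

View pics/2.png

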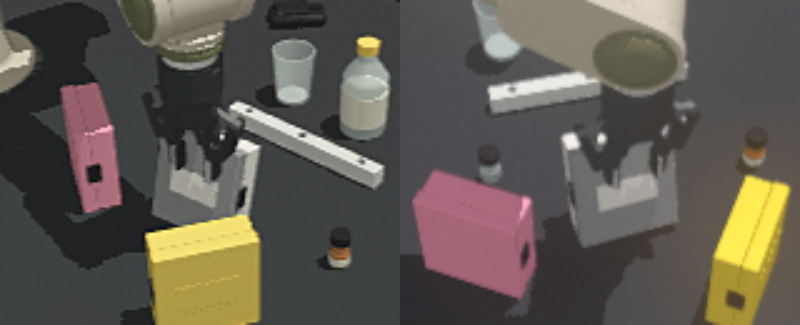

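The box is tilting squarely: the lid's top edge is leaning toward the rail at (200,150) left and (620,150) right. I'll keep pushing.

```bash
python3 -m handwheel '[[[0,4,0,0,0,0,0],[-1,4,0,0,0,0,0],[0,4,0,0,0,0,0],[0,4,0,0,0,0,0],[0,3,0,0,0,0,0],[0,3,0,0,0,0,0]]]';python3 -m handwheel '[[[0,0,0,0,0,0,0],[0,0,0,0,0,0,0],[0,0,0,0,0,0,0]]]'; python3 - <<'E'
from h import *
from rig import *
d={}
for n in("scene","side"):
    c=capture(n);d[n]=c
a=cv2.resize(d["scene"]["image"][130:260,150:310],(400,325));b=cv2.resize(d["side"]["image"][155:285,170:330],(400,325))
cv2.imwrite("pics/3.png",np.hstack([a,b])[:,:,::-1])
E
```

```text
time_s: 5.8
eef_pos: [573.6, -68.9, 108.3]
ee_rot: [-0.0, 0.681, 0.733, -0.0]
force: [-0.3, 0.5, 0.3]
grip_width: 0.502
grip_force: 0.0
time_s: 6.18
eef_pos: [573.7, -69.2, 108.3]
ee_rot: [0.0, 0.681, 0.733, 0.0]
force: [0.5, 0.6, 0.3]
grip_width: 0.501
grip_force: 0.0
```

View pics/3.png

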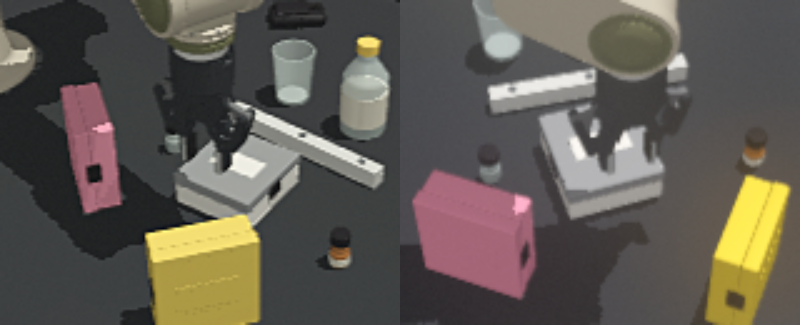

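The box has fallen onto its feet with the lid up, short of the rail. I'll retreat behind it and measure.

```bash
python3 -m handwheel '[[[0,-15,0,0,0,0,0],[0,-20,0,0,0,0,0],[0,-20,0,0,0,0,0],[0,-15,0,0,0,0,0],[0,0,0,0,0,0,0]]]'; python3 - <<'E'
from h import *
from rig import *
d={}
for n in("scene","side"):
    c=capture(n);d[n]=c
pickle.dump(d,open("c1.pkl","wb"))
a=cv2.resize(d["scene"]["image"][160:240,205:285],(400,400),interpolation=2);b=cv2.resize(d["side"]["image"][175:255,210:290],(400,400),interpolation=2)
cv2.imwrite("pics/4.png",np.hstack([a,b])[:,:,::-1])
E
```

```text
time_s: 6.9
eef_pos: [573.5, -140.4, 108.2]
ee_rot: [-0.0, 0.681, 0.732, 0.0]
force: [0.7, -0.1, -0.3]
grip_width: 0.501
grip_force: 0.0
```

View pics/4.png

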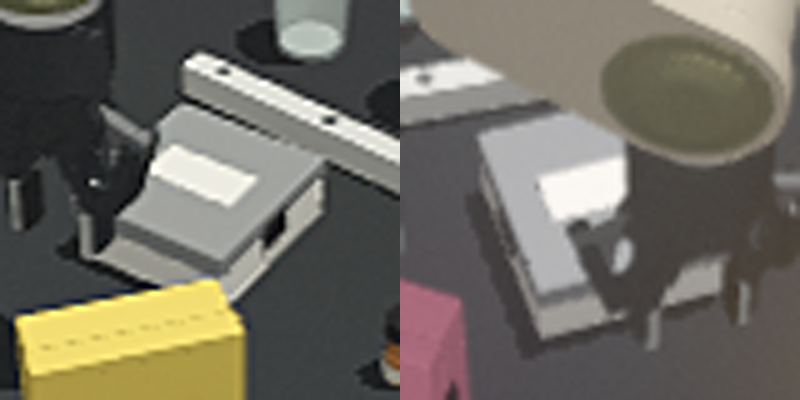

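Both panels show the box lying lid up: left-panel lid corners at (222,268) and (325,162), right-panel at (540,302) and (478,135). The rail front is still clear of it.

```bash
python3 - <<'E'
from h import *
np.set_printoptions(precision=1,suppress=True)
d=pickle.load(open("c1.pkl","rb"));S,D=d["scene"],d["side"]
s=lambda u,v:(205+u/5-.4,160+v/5-.4)
e=lambda u,v:(210+(u-400)/5-.4,175+v/5-.4)
for n,p,z in[("rearL top",(540,302),50),("frontL top",(478,135),50),("rearL bot",(545,338),4),("rail front base L",(400,127),0),("rail front base R",(545,100),0),("rail ft top",(400,95),28),("rearR low",(724,290),25)]: print("side",n,ray(D,e(*p),z)+[7,-2,0])
for n,p,z in[("rearR top",(222,268),50),("frontR top",(325,162),50),("frontL top",(180,105),50),("rail ft",(183,70),28),("rail ft",(400,172),28),("rail fb",(400,195),0)]: print("scene",n,ray(S,s(*p),z))
E
```

```text
side rearL top [512.5 -68.6  50. ]
side frontL top [505.7  64.9  50. ]
side rearL bot [516.4 -61.7   4. ]
side rail front base L [466.1 126.7   0. ]
side rail front base R [561.8 126.    0. ]
side rail ft top [468.4 128.8  28. ]
side rearR low [624.3 -69.4  25. ]
scene rearR top [635.6 -60.5  50. ]
scene frontR top [624.9  68.2  50. ]
scene frontL top [505.6  61.   50. ]
scene rail ft [460.6 120.6  28. ]
scene rail ft [656.9 113.7  28. ]
scene rail fb [652.7 122.6   0. ]
```

```bash
python3 -m handwheel '[[[0,5,0,0,0,0,1],[0,5,-20,0,0,0,1],[0,5,-25,0,0,0,1],[0,0,-25,0,0,0,1],[0,0,-15,0,0,0,1],[0,0,-7,0,0,0,1],[0,0,0,0,0,0,1]]]'; python3 -m handwheel '[[[0,10,0,0,0,0,1],[0,10,0,0,0,0,1],[0,10,0,0,0,0,1],[-1,7,0,0,0,0,1],[0,6,0,0,0,0,1],[0,6,0,0,0,0,1],[-1,6,0,0,0,0,1]]]'
```

```text
time_s: 7.88
eef_pos: [573.8, -124.0, 16.5]
ee_rot: [0.0, 0.68, 0.733, 0.0]
force: [0.5, -0.4, -0.6]
grip_width: 1.002
grip_force: 0.0
time_s: 8.75
eef_pos: [571.6, -68.7, 16.3]
ee_rot: [0.0, 0.681, 0.733, 0.0]
force: [0.1, -0.1, -0.8]
grip_width: 0.997
grip_force: 0.0
```

```bash
python3 -m handwheel '[[[0,5,0,0,0,0,1],[0,5,0,0,0,-0.8,1],[0,5,0,0,0,-0.9,1],[0,5,0,0,0,-0.9,1],[0,5,0,0,0,-0.9,1],[0,4,0,0,0,-0.9,1],[0,4,0,0,0,-0.9,1],[0,0,0,0,0,0,1]]]'; python3 - <<'E'
from h import *
from rig import *
print(sense()["force"])
d={}
for n in("scene","side"):
    c=capture(n);d[n]=c
pickle.dump(d,open("c2.pkl","wb"))
a=cv2.resize(d["scene"]["image"][150:230,215:295],(400,400),interpolation=2);b=cv2.resize(d["side"]["image"][165:245,210:290],(400,400),interpolation=2)
cv2.imwrite("pics/5.png",np.hstack([a,b])[:,:,::-1])
E
```

```text
time_s: 9.75
eef_pos: [571.7, -35.6, 16.3]
ee_rot: [-0.0, 0.714, 0.7, 0.0]
force: [-0.1, -0.4, -0.3]
grip_width: 1.003
grip_force: 0.0
[-0.10106411 -0.41474541 -0.30969111]
```

View pics/5.png

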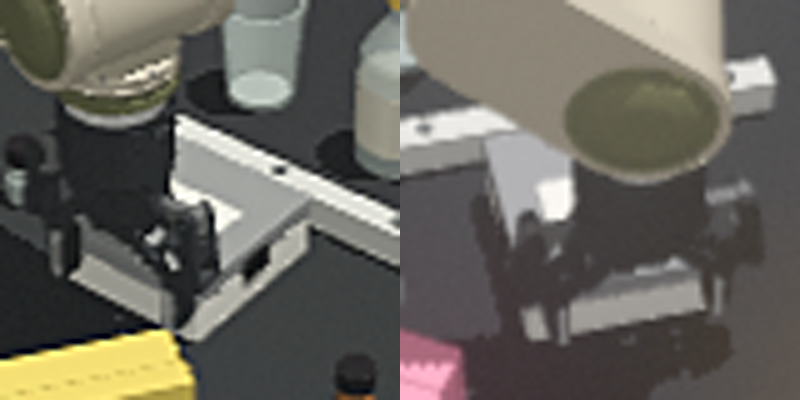

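The box is square to the tool, and its leading edge is near the rail at left (310,200), with a gap of about 20 mm. I'll push gently until the force rises.

```bash
python3 -m handwheel '[[[0,3,0,0,0,0,1],[0,3,0,0,0,0,1],[0,3,0,0,0,0,1],[0,3,0,0,0,0,1],[0,1,0,0,0,0,1]]]';python3 -m handwheel '[[[0,1.5,0,0,0,0,1],[0,1.5,0,0,0,0,1]]]';python3 -m handwheel '[[[0,1.5,0,0,0,0,1],[0,1,0,0,0,0,1]]]'
```

```text
time_s: 10.48
eef_pos: [571.7, -22.9, 16.3]
ee_rot: [0.0, 0.714, 0.701, 0.0]
force: [-0.4, -2.2, 0.4]
grip_width: 1.002
grip_force: 1.5
time_s: 10.72
eef_pos: [571.7, -20.1, 16.3]
ee_rot: [0.0, 0.714, 0.7, 0.0]
force: [1.1, -2.6, 1.3]
grip_width: 0.998
grip_force: 1.5
time_s: 10.98
eef_pos: [571.7, -17.5, 16.4]
ee_rot: [0.0, 0.714, 0.7, 0.0]
force: [-0.7, -3.3, 1.2]
grip_width: 1.002
grip_force: 1.6
```

```bash
for i in 1; do python3 -m handwheel '[[[0,1,0,0,0,0,1],[0,1,0,0,0,0,1]]]';python3 -m handwheel '[[[0,1,0,0,0,0,1],[0,0.5,0,0,0,0,1]]]'; done
```

```text
time_s: 11.22
eef_pos: [571.7, -15.5, 16.3]
ee_rot: [0.0, 0.714, 0.7, 0.0]
force: [-0.0, -3.2, 0.5]
grip_width: 0.998
grip_force: 1.7
time_s: 11.48
eef_pos: [571.7, -14.0, 16.3]
ee_rot: [0.0, 0.714, 0.701, 0.0]
force: [0.4, -4.1, 2.1]
grip_width: 1.0
grip_force: 1.8
```

```bash
python3 -m handwheel '[[[0,1,0,0,0,0,1],[0,0.5,0,0,0,0,1]]]';python3 -m handwheel '[[[0,1,0,0,0,0,1],[0,0.5,0,0,0,0,1]]]'; python3 - <<'E'
from h import *
from rig import *
print(sense()["force"],sense()["wrist_torque"])
d={}
for n in("scene","side"):
    c=capture(n);d[n]=c
pickle.dump(d,open("c3.pkl","wb"))
a=cv2.resize(d["scene"]["image"][150:230,215:295],(400,400),interpolation=2);b=cv2.resize(d["side"]["image"][165:245,210:290],(400,400),interpolation=2)
cv2.imwrite("pics/6.png",np.hstack([a,b])[:,:,::-1])
E
```

```text
time_s: 11.72
eef_pos: [571.6, -13.0, 16.4]
ee_rot: [0.0, 0.714, 0.7, -0.0]
force: [-0.3, -8.3, 2.4]
grip_width: 1.001
grip_force: 4.3
time_s: 11.98
eef_pos: [571.5, -13.0, 16.4]
ee_rot: [0.001, 0.714, 0.7, -0.001]
force: [-3.6, -17.1, 2.2]
grip_width: 0.999
grip_force: 8.7
[ -3.63433618 -17.08475742   2.15620881] [-2.41450678  0.30425016 -0.36405912]
```

Firm contact at y = -13, with 17 N. To guarantee it is flush, I'll back off, shut the fingers and press each half of the rear face in turn.

```bash
python3 -m handwheel '[[[0,-6,0,0,0,0,1],[0,-12,0,0,0,0,1],[-10,-6,4,0,0,0,-1],[-15,0,0,0,0,0,-1],[-8,0,0,0,0,0,-1],[0,0,0,0,0,0,-1],[0,0,0,0,0,0,-1],[0,0,0,0,0,0,-1]]]';python3 -m handwheel '[[[0,8,0,0,0,0,-1],[0,6,0,0,0,0,-1],[0,4,0,0,0,0,-1],[0,2,0,0,0,0,-1]]]';python3 -m handwheel '[[[0,1.5,0,0,0,0,-1],[0,1,0,0,0,0,-1]]]'
```

```text
time_s: 13.08
eef_pos: [538.9, -35.1, 20.3]
ee_rot: [0.0, 0.714, 0.701, 0.0]
force: [0.2, 0.1, 0.4]
grip_width: -0.001
grip_force: 0.0
time_s: 13.58
eef_pos: [538.6, -14.7, 20.3]
ee_rot: [0.0, 0.714, 0.701, -0.0]
force: [0.6, 0.0, 0.5]
grip_width: 0.001
grip_force: 0.0
time_s: 13.82
eef_pos: [538.7, -12.6, 20.3]
ee_rot: [0.0, 0.714, 0.7, 0.0]
force: [0.2, 0.1, -0.7]
grip_width: 0.0
grip_force: 0.0
```

View pics/6.png

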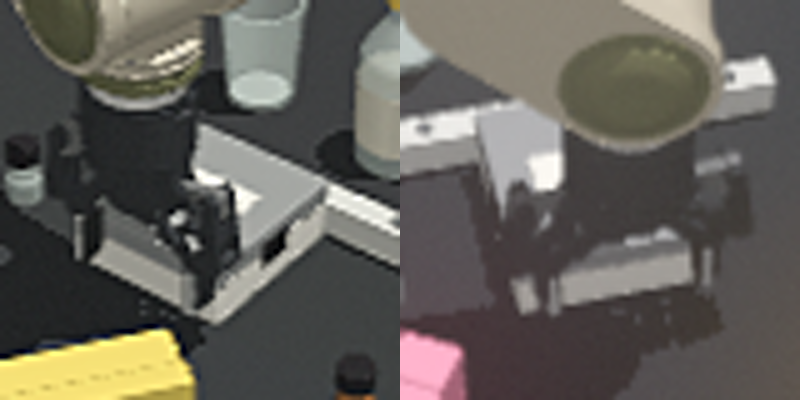

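The picture shows the leading face at the rail, with the right front corner at left (325,185). I'll press each half.

```bash
python3 -m handwheel '[[[0,1.5,0,0,0,0,-1],[0,1,0,0,0,0,-1]]]';python3 -m handwheel '[[[0,1,0,0,0,0,-1],[0,1,0,0,0,0,-1]]]';python3 -m handwheel '[[[0,1,0,0,0,0,-1],[0,0.5,0,0,0,0,-1]]]'
```

```text
time_s: 14.08
eef_pos: [538.5, -12.1, 20.4]
ee_rot: [0.001, 0.713, 0.701, -0.001]
force: [-3.8, -18.1, 0.9]
grip_width: 0.0
grip_force: 9.1
time_s: 14.32
eef_pos: [538.5, -12.1, 20.5]
ee_rot: [0.002, 0.713, 0.701, -0.002]
force: [-6.9, -31.1, 1.8]
grip_width: 0.001
grip_force: 15.6
time_s: 14.58
eef_pos: [538.5, -12.0, 20.7]
ee_rot: [0.003, 0.713, 0.701, -0.003]
force: [-9.1, -38.1, 3.0]
grip_width: 0.0
grip_force: 19.4
```

```bash
python3 -m handwheel '[[[0,-5,0,0,0,0,-1],[0,-10,0,0,0,0,-1],[20,-6,0,0,0,0,-1],[24,0,0,0,0,0,-1],[20,0,0,0,0,0,-1],[0,5,0,0,0,0,-1],[0,6,0,0,0,0,-1],[0,0,0,0,0,0,-1]]]';python3 -m handwheel '[[[0,3,0,0,0,0,-1],[0,1,0,0,0,0,-1]]]';python3 -m handwheel '[[[0,1,0,0,0,0,-1],[0,0,0,0,0,0,-1]]]';python3 -m handwheel '[[[0,1,0,0,0,0,-1],[0,0,0,0,0,0,-1]]]'
```

```text
time_s: 15.58
eef_pos: [602.0, -15.9, 20.3]
ee_rot: [-0.0, 0.713, 0.701, -0.0]
force: [0.4, -0.2, 0.2]
grip_width: -0.002
grip_force: 0.0
time_s: 15.82
eef_pos: [602.4, -13.6, 20.4]
ee_rot: [0.001, 0.714, 0.701, -0.001]
force: [-1.3, -9.4, 0.6]
grip_width: 0.003
grip_force: 4.8
time_s: 16.08
eef_pos: [602.5, -13.6, 20.5]
ee_rot: [0.001, 0.714, 0.7, -0.001]
force: [-1.8, -11.4, -0.2]
grip_width: 0.003
grip_force: 5.7
time_s: 16.32
eef_pos: [602.6, -13.6, 20.6]
ee_rot: [0.002, 0.714, 0.7, -0.001]
force: [-1.6, -16.0, -0.5]
grip_width: 0.002
grip_force: 8.3
```

The right half stops at -13.6 and the left at -12.1. That is a slope of -1.3°, the same as the rail, so the box is flush. I'll retreat and check.

```bash
python3 -m handwheel '[[[0,-6,0,0,0,0,-1],[0,-15,0,0,0,0,-1],[-10,-25,0,0,0,0,-1],[-10,-25,10,0,0,0,-1],[0,0,40,0,0,0,-1],[0,0,50,0,0,0,-1],[0,0,50,0,0,0,-1],[0,0,50,0,0,0,-1]]]'; python3 -m handwheel '[[[-20,-40,20,0,0,0,-1],[-20,-40,0,0,0,0,-1],[-20,-40,0,0,0,0,-1],[0,0,0,0,0,0,-1]]]';python3 - <<'E'
from h import *
from rig import *
d={n:capture(n) for n in("scene","side")}
a=cv2.resize(d["scene"]["image"][120:280,100:300],(400,320),interpolation=2);b=cv2.resize(d["side"]["image"][130:290,150:350],(400,320),interpolation=2)
cv2.imwrite("pics/7.png",np.hstack([a,b])[:,:,::-1])
E
```

```text
time_s: 17.32
eef_pos: [582.3, -82.1, 222.1]
ee_rot: [0.0, 0.714, 0.7, 0.0]
force: [0.9, 0.0, 0.6]
grip_width: -0.001
grip_force: 0.0
time_s: 17.82
eef_pos: [521.4, -204.2, 240.3]
ee_rot: [-0.0, 0.715, 0.699, -0.0]
force: [-0.6, 0.3, -0.5]
grip_width: -0.002
grip_force: 0.0
```

View pics/7.png

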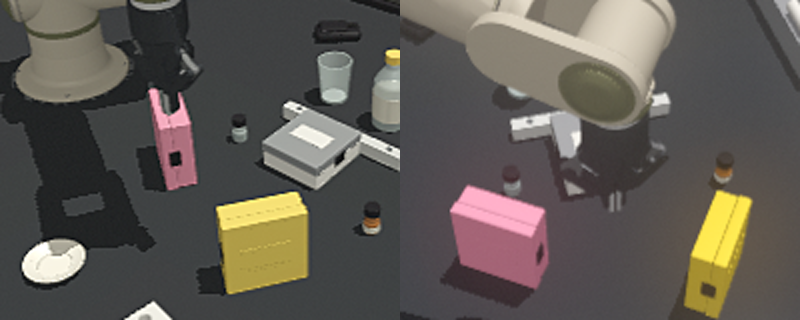

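The box lies lid up with its leading face against the rail, its front corner at left (360,145). Both look-alike boxes and both vials stand where they were.

```bash
python3 -c "from rig import *;print(finish_job())"
```

```text
the job is handed in; nothing more can be done
None
```

I tipped the vial box onto its feet with the lid up, pushed it flush against the rail, saw nothing else on the bench moved in the last pictures, and handed the job in at about 18 s.

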